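Empty reel hub off the keyed spindle and onto the storage post

ROBOT

A 6-joint arm with a two-finger parallel gripper is mounted at the origin on the work surface. World frame = base frame: x ahead of the robot, y to its left, z up, the work surface at z = 0. Lengths are in m, angles in rad, forces in N, time in s.
With the tool pointing down it reaches from about 0.275 to 1 m from the base axis. Payload 8.4 kg.
Tool frame: the origin (TCP) lies on the centre line of the jaws, within the pads' length; the fingertips stand 17 mm ahead of it and the grasp point (between the pads) lies 2 mm behind it (bot.tcp_to_tips is the y of the fingertips in the tool frame, in m); y points along the fingers, z is the direction in which the jaws open and shut, and the axes are right-handed (so a half turn about y gives the same grasp; the last joint's range is limited). The gripper opens to 85 mm and grips with 20 to 120 N. Pads are 22 mm wide; open, the fingers measure 114 mm over their backs; the gripper's body (76 mm by 85 mm) begins 54 mm behind the grasp point. The pads swing forward as they close: fully open they stand 13 mm farther back than shut.
Start: joints at [1.209, 0.353, 1.633, -0, 1.155, -0.002], TCP at [0.22, 0.585, 0.248] pointing down, gripper open.
Joint ranges: [-2.63, 2.63], [-0.92, 2.1], [0.06, 2.66], [-1.3, 4.44], [0, 2.69], [-3.02, 3.02]. Speed limits (rad/s): [2.22, 2.22, 2.79, 3.14, 3.14, 3.14].

INTERFACE

Orientations are given as a unit quaternion [x, y, z, w].
In Python, from workcell import bot, hand, kinematics, get_obs, vision, hand_in gives the robot as it stands. The module is installed in compiled form; this text tells all that it offers. Calls block until the motion is done:
- bot.reach(position, orientation): joint-space move of the TCP to a pose.
- bot.servo_line(position, ori=None, velocity=0.15): straight line of the TCP; ori=None keeps the orientation; velocity is the mean speed in m/s.
- bot.goto_joints(angles): joint-space move.
- hand.move_gripper(opening, strength=None): finger opening in m; strength is the grip in N (None keeps the last); returns when the fingers have stopped.
- bot.dwell(seconds).
- kinematics.solve_ik(position, orientation): joint angles nearest the present ones, or None.
- get_obs(): the state.
- vision.read_camera(name): name is "scene" or "side" or "wrist"; returns a dict with "frame" (400x640x3 uint8, red, green, blue), "intrinsics" (3x3 intrinsics, pixels), "view" (4x4, takes a point from world to camera coordinates). Camera axes: x right, y down, z forward; pixel columns grow to the right and rows downward; lengths in m; the calibration is good to about 2 mm. A picture is of the moment at which its call begins. There is no depth.
A pose or a line that the arm cannot do raises bot.IKError and nothing moves.
- hand_in(): hands the job in, once; it reports no verdict.
The state is a dict: "time_s": time; "joint_pos": joint angles; "joint_vel": joint speeds; "joint_efforts": joint torques, N m; "position": TCP position; "orientation": TCP orientation; "wrist_force": force on the tool from outside, world axes, zero at the start; "ft_torque": the same for the moment, N m; "gripper_width": finger opening in m.
Only numpy, scipy, OpenCV 4.12 (cv2) and the standard library are available. Lean on these libraries where they do the work, as an engineer would, in place of code of your own. Each camera call takes 0.05 s, during which the arm holds its last target.

TASK

Take the empty grey reel hub off the steel spindle of the reel stand: a hidden cross pin locks it, so draw it up lightly against the spindle's spring, turn it until you feel the pin drop into a keyway, then slide it up off the open top without forcing it (while it is lifted, keep the force between hub and stand under 25 N). Then thread it, upright, over the storage post on the wooden block, gently lower it fully down and let go. Leave the other things on the table where they are.

Things in the scene. Friction and masses are not known exactly. Their poses are not given: they have to be found in the camera images.
- hub_mid (a point): centre (on the axis, half-way up) of the empty reel hub: loose hollow grey plastic cylinder 56 mm across, 70 mm high, with a foot flange 72 mm across, 4 mm thick; z up; 0.11 to 0.23 kg. Grip it round the cylinder, at any angle. It stands on the stand, threaded on the spindle. Its top cover has a plain 23 mm hole.
- hub_web (a point): centre of the hub's underside. Inside its foot a web 6 mm thick has a 19 mm hole with four keyways, 9 mm wide, along the hub's x, y, -x, -y. The stand's cross pin lies above this web and keeps the hub on; it passes only through two opposite keyways, within about 5 degrees. A turn of at most 90 degrees, either way round, finds one.
- stand: reel stand, fixed: round steel foot 120 mm across, its top (on which the hub rests) 25 mm above the table; origin on the spindle's axis at the table's surface, z up; its x and y mean nothing
- spindle_top (a point): open top of the spindle, a 14 mm upright round-ended steel rod in the stand, 102 mm above the table, 7 mm above the hub's top (as at the start: the point does not follow the spring)
- pin_mid (a point): middle of the cross pin (a bar) through the spindle, inside the hub, 37 mm above the table: 6 mm square, edges rounded, 40 mm long, level. It does not turn; its direction is hidden and not measured (not this point's axes). The hub lifts 3 mm freely, then web lifts pin and spindle on a spring: about 3 N, growing 1 N per mm, hard stop at 8 mm. Turned under this load it snaps into a keyway: the load vanishes.
- post_foot (a point): foot of the storage post on its wooden block, fixed: a plain aluminium post 12 mm across that stands 45 mm high, rounded at its tip, in the middle of a wooden block 110 x 110 mm; this point is on the post's axis at the block's top, 22 mm above the table, where the underside of the hub must come to rest; z up
- tape: loose roll of cardboard-coloured tape, ring 52 mm across, 24 mm high; origin under its centre; leave alone
- spare: loose small plain grey spool 56 mm across, 34 mm high, not keyed; origin under its centre; leave alone
- glue: loose white glue bottle 52 mm across, 130 mm high; origin under its centre; leave alone
- clip: loose teal block-shaped binding clip 60 x 22 x 20 mm high; origin under its centre; leave alone
- driver: loose screwdriver lying flat; leave alone
- stapler: heavy long-arm stapler, 250 mm long, 55 mm wide, 170 mm high; origin under its centre; leave alone
Not all that is in view belongs to the job. Of the things shaped like the part that bears post_foot, the wooden one is meant. There is more than one size of the stand; the job needs the larger.

How it is judged:
On the way:
1. the hub has been slid up clear of the spindle (z of hub_mid in the frame of stand above 0.135 m), for 0.05 s.
At the end, for the whole second after the job is handed in: the hub stands on the storage post, its axis within 8 mm of the post's, its underside within 4 mm of the block's top, upright within about 4.5 degrees, released and at rest (horizontal distance between hub_mid and post_foot below 0.008 m and z of hub_mid in the frame of post_foot between 0.031 and 0.039 m and angle between hub_mid's own z axis and vertical below 0.08 rad and linear speed of hub below 0.02 m/s); the robot touches nothing.
It fails at once if the hub is forced while being drawn up, turned or slid off: with its underside over 1.5 mm off the stand's foot, more than 25 N between hub and stand (spindle and pin included) (z of hub_web in the frame of stand above 0.0265 m and contact force between hub and stand above 25 N).
It fails at once if the hub is dropped or pushed hard onto the storage block: more than 40 N (contact force between hub and rack above 40 N).
It fails at once if another thing on the table is moved by more than 20 mm (distance of any of tape, spare, glue, clip, driver, stapler from where it was at the start of the episode above 0.02 m).
It also fails if it takes over 64 s, if anything falls off the work surface, if the arm or the gripper's body presses on something with over 40 N, if the wrist force passes 120 N, or if a joint passes its speed limit or range.

## Working session

There is one attempt and no reset: what is moved stays moved. The work goes in short steps, each a Python script; the robot and the scene stay as the last script left them, time stands still between calls to the robot, and variables do not carry over. Pictures are saved under pics/ and viewed, and the job is handed in when it is done.

```bash
mkdir -p pics
cat > h.py <<'E'
import numpy as np, cv2
from workcell import bot, hand, kinematics, get_obs, vision, hand_in
def cam(n,save=None):
    c=vision.read_camera(n)
    if save: cv2.imwrite('pics/'+save,c['frame'][:,:,::-1])
    return c
def ray(c,u,v):
    K=np.array(c['intrinsics']);T=np.array(c['view']);R=T[:3,:3]
    o=-R.T@T[:3,3]; d=R.T@np.linalg.inv(K)@np.array([u,v,1.]); return o,d/np.linalg.norm(d)
def onz(c,u,v,z):
    o,d=ray(c,u,v); return o+d*(z-o[2])/d[2]
def proj(c,p):
    K=np.array(c['intrinsics']);T=np.array(c['view']);q=K@(T[:3,:3]@np.array(p)+T[:3,3]); return q[:2]/q[2]
E
python3 - <<'E'
from h import *
for n in ("scene","side","wrist"):
    c=cam(n,n+'0.png'); print(n,c['intrinsics'],ray(c,320,200))
o=get_obs(); print(o)
E
```

```text
scene [[423.50823798   0.         320.43018085]
 [  0.         423.50823798 197.61862224]
 [  0.           0.           1.        ]] (array([ 1.17149332, -0.34406271,  0.94771078]), array([-0.55487664,  0.2649211 , -0.78862458]))
side [[441.95498143   0.         318.62064214]
 [  0.         441.95498143 204.94100355]
 [  0.           0.           1.        ]] (array([0.28010227, 1.08960393, 0.96606588]), array([ 0.17645422, -0.78569026, -0.5929205 ]))
wrist [[279.88716834   0.         324.04220238]
 [  0.         279.88716834 199.37966207]
 [  0.           0.           1.        ]] (array([0.14304409, 0.61297687, 0.3737046 ]), array([ 0.2938143 , -0.12745707, -0.94732669]))
{'time_s': 0.15, 'joint_pos': array([ 1.20860573e+00,  3.53505104e-01,  1.63398175e+00, -1.42535939e-05,
        1.15520027e+00, -2.38638251e-03]), 'joint_vel': array([ 0.00110341, -0.00217924, -0.00319476, -0.00083073, -0.00047002,
       -0.00093175]), 'joint_efforts': array([-4.76080231e-05, -6.05627704e+01, -3.42338669e+01,  1.57482134e-05,
        6.19528815e-03, -6.36849745e-05]), 'position': array([0.21992612, 0.58464557, 0.24771621]), 'orientation': array([ 0.69607657, -0.12658851,  0.12645728, -0.69531382]), 'wrist_force': array([ 0.68009579, -0.04248321,  0.57558785]), 'ft_torque': array([ 0.00789791, -0.01361687,  0.00845471]), 'gripper_width': 0.08562080142026665}
```

View pics/scene0.png

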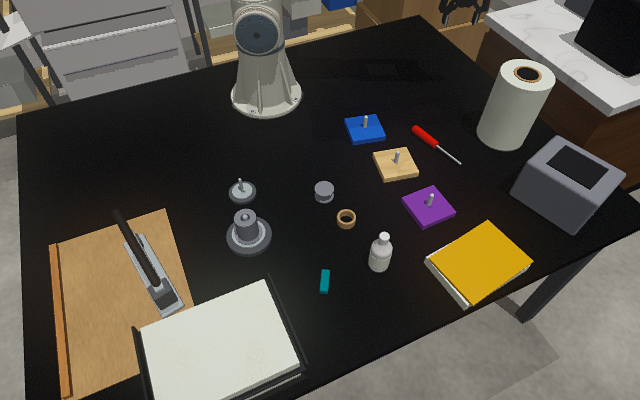

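View pics/side0.png

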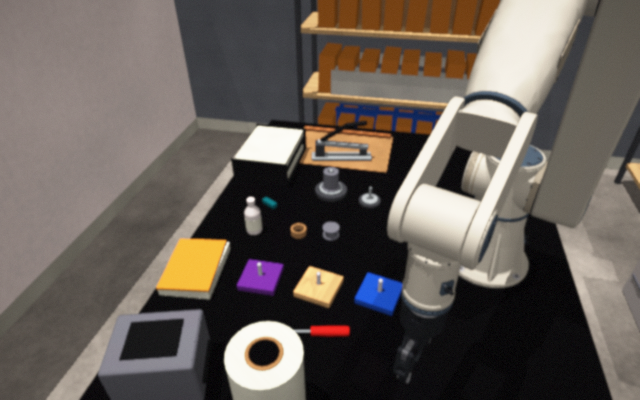

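View pics/wrist0.png

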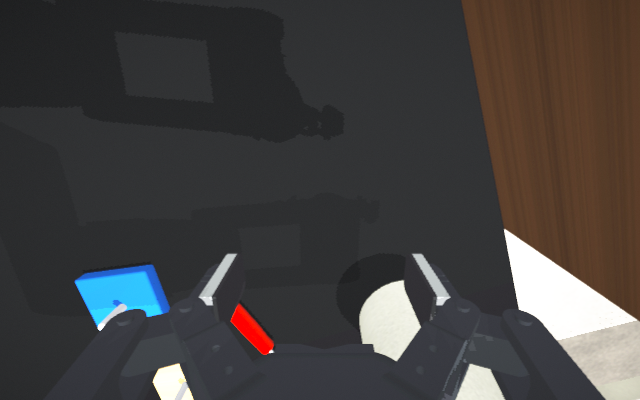

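The scene view shows these candidates:
- **Hub:** the grey cylinder on the larger stand at about (247,228), the small spool "spare" at (324,190), and the smaller stand at (241,190) with a bare spindle.
- **Post:** the wooden block at (397,162), the blue block at (366,127) and the purple block at (430,205).

By the description I choose the hub at (247,228) and the wooden block at (397,162). I'll check both in close crops.

Run:
```python
import cv2,numpy as np
s=cv2.imread('pics/scene0.png');d=cv2.imread('pics/side0.png')
def cr(i,x,y,w,h): return cv2.resize(i[y:y+h,x:x+w],(400,300),interpolation=cv2.INTER_CUBIC)
o=np.vstack([np.hstack([cr(s,205,180,88,66+0),cr(s,360,135,80,60)]),np.hstack([cr(d,295,155,80,60),cr(d,280,250,80,60)])])
o[:300,:400]=cr(s,205,195,88,66)
cv2.imwrite('pics/crop0.png',o)
```

```text
(no output)
```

View pics/crop0.png

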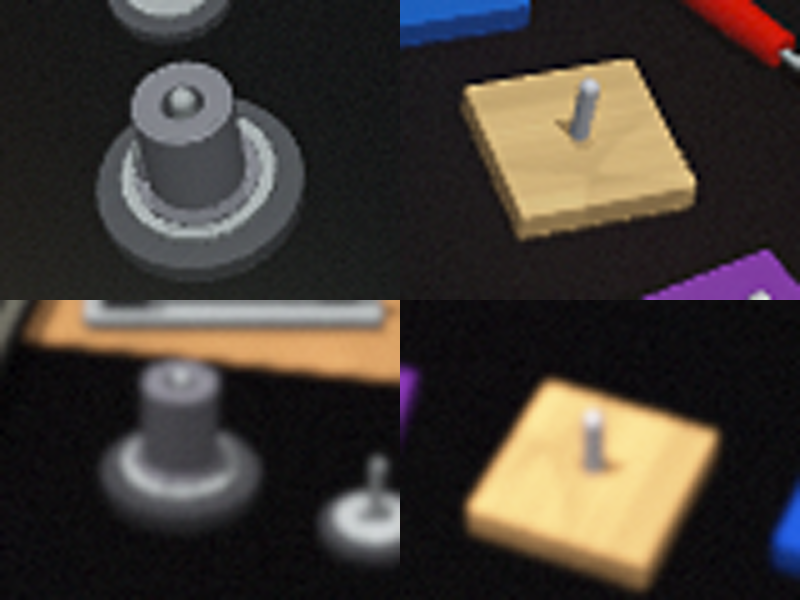

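The crops confirm it. The hub is threaded on the big stand with the spindle tip in its hole, and the wooden block carries the bare post. Next I'll triangulate.

Run:
```python
from h import *
s=cam("scene");d=cam("side")
def tri(a,b):
    (o1,d1),(o2,d2)=a,b
    t=np.linalg.lstsq(np.stack([d1,-d2],1),o2-o1,rcond=None)[0]
    p,q=o1+d1*t[0],o2+d2*t[1]; return (p+q)/2,np.linalg.norm(p-q)
for nm,a,b,z in [('hubtop',(245.2,217.7),(331,171),.095),('spin',(244.8,216.3),(331.2,170.2),.102),('foot',(249,235),(331.2,190),.025),('tip',(397.6,152),(318.6,273),.066),('pfoot',(396.2,162.6),(318.8,283.6),.022),
 ('spare',(324,185),(331,226),.034),('tape',(346,215),(299,228),.024),('glue',(382,237),(251,200),.13),('clip',(325,275),(270,202),.02),('sstand',(240,181),(371,187),.06)]:
    print(nm,onz(s,*a,z),onz(d,*b,z),tri(ray(s,*a),ray(d,*b)))
```

```text
hubtop [ 0.54480085 -0.24877007  0.095     ] [ 0.53807236 -0.24690396  0.095     ] (array([ 0.54022439, -0.24925376,  0.09184235]), np.float64(0.004104698115361923))
spin [ 0.5455219  -0.24908108  0.102     ] [ 0.53632861 -0.24157099  0.102     ] (array([ 0.53913388, -0.2490597 ,  0.09582864]), np.float64(0.003303134823875654))
foot [ 0.54982853 -0.24978042  0.025     ] [ 0.53286583 -0.22680622  0.025     ] (array([ 0.53784155, -0.24852303,  0.00871408]), np.float64(0.001911303417959598))
tip [0.48481981 0.23158513 0.066     ] [0.47806373 0.23564738 0.066     ] (array([0.48014901, 0.23347926, 0.06229203]), np.float64(0.003417450766066893))
pfoot [0.48664843 0.23336335 0.022     ] [0.47812302 0.23478128 0.022     ] (array([0.48112783, 0.23431132, 0.01885237]), np.float64(0.006221780729540362))
spare [ 0.48477406 -0.0042947   0.034     ] [ 0.49119715 -0.01170306  0.034     ] (array([ 0.48952128, -0.00604935,  0.03933988]), np.float64(0.0013633359780543153))
tape [0.59717274 0.0082595  0.024     ] [0.5952662  0.00825254 0.024     ] (array([0.59601618, 0.00819939, 0.02337715]), np.float64(0.0015408898356553662))
glue [0.75302643 0.01450848 0.13      ] [0.74509523 0.02636214 0.13      ] (array([0.74919494, 0.01752051, 0.12291412]), np.float64(0.0004401503149818254))
clip [ 0.73408856 -0.11923108  0.02      ] [ 0.73512403 -0.11584019  0.02      ] (array([ 0.73477245, -0.11837478,  0.01886975]), np.float64(0.0025874287887369075))
sstand [ 0.39518691 -0.21783235  0.06      ] [ 0.38708516 -0.22505555  0.06      ] (array([ 0.38992925, -0.21944539,  0.06004883]), np.float64(0.008898029071519894))
```

```bash
cat >> h.py <<'E'
from scipy.spatial.transform import Rotation as Ro
def down(a):
    y=np.array([0,0,-1.]);z=np.array([np.cos(a),np.sin(a),0]);x=np.cross(y,z)
    return Ro.from_matrix(np.stack([x,y,z],1)).as_quat()
def yaw():
    z=Ro.from_quat(get_obs()['orientation']).as_matrix()[:,2]; return np.arctan2(z[1],z[0])
E
python3 - <<'E'
from h import *
a0=yaw(); th=np.arctan2(.585,.22); off=a0-th; print(a0,th,off, bot.tcp_to_tips)
for p in ([.482,.234,.3],[.541,-.248,.3]):
    th=np.arctan2(p[1],p[0]); print(kinematics.solve_ik(p,down(th+off)))
p=[.482,.234,.30]; bot.reach(p,down(np.arctan2(p[1],p[0])+off)); bot.dwell(.3)
cam('wrist','wpost.png'); print(get_obs()['position'])
p=[.541,-.248,.30]; bot.reach(p,down(np.arctan2(p[1],p[0])+off));bot.dwell(.3)
cam('wrist','whub.png'); print(get_obs()['position'],get_obs()['time_s'],yaw())
E
```

```text
1.2110049639110123 1.2110893272099401 -8.436329892780314e-05 0.017
[ 4.49162434e-01  1.65621026e-01  1.76460321e+00 -4.44089210e-16
  1.21136842e+00 -2.71520043e-03]
[-4.32346366e-01  2.62058622e-01  1.64205319e+00 -4.44089210e-16
  1.23748084e+00 -2.43607829e-03]
[0.4818457  0.23439093 0.29991291]
[ 0.54118831 -0.24757321  0.30005559] 4.3333 -0.4291639682498779
```

View pics/wpost.png

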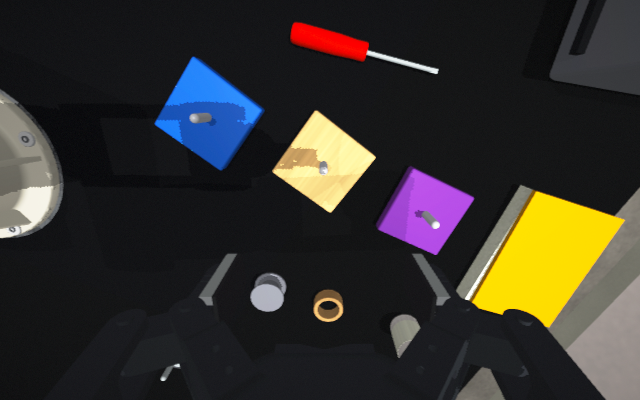

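View pics/whub.png

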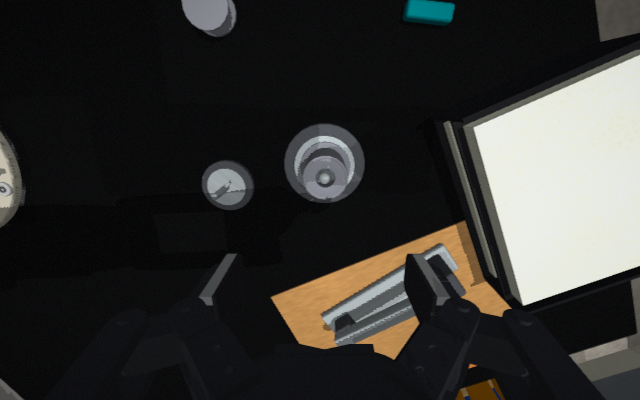

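The wrist view of the wooden block shows the post tip at (323,166) and its foot at about (322,169). At the stand, the hub top is at about (325,178) and the foot ring at about (325,163). Next I'll fit these properly.

Run:
```python
from h import *
import copy
c=cam('wrist'); o=get_obs()
T=np.array(c['view'])
def pose(p,q):
    M=np.eye(4);M[:3,:3]=Ro.from_quat(q).as_matrix();M[:3,3]=p;return M
X=T@pose(o['position'],o['orientation'])
cp=dict(c); cp['view']=X@np.linalg.inv(pose([.4818457,.23439093,.29991],down(np.arctan2(.234,.482))))
# hub stand foot by contour
g=cv2.cvtColor(c['frame'],cv2.COLOR_RGB2GRAY)
def ell(mask,near):
    cs,_=cv2.findContours(mask,cv2.RETR_EXTERNAL,cv2.CHAIN_APPROX_NONE)
    k=[x for x in cs if cv2.pointPolygonTest(x,near,False)>=0]
    return cv2.fitEllipse(cv2.convexHull(k[0])) if k else None
for t in (35,45,60): 
    m=((g>t)*255).astype(np.uint8); m[250:]=0
    e=ell(m,(325,163)); print(t,e,onz(c,*e[0],.0235))
# image crops
def cr(i,x,y,w,h): return cv2.resize(i[y:y+h,x:x+w],(400,300),interpolation=cv2.INTER_CUBIC)
p=cv2.imread('pics/wpost.png')
cv2.imwrite('pics/crop1.png',np.hstack([cr(c['frame'][:,:,::-1],273,122,104,78),cr(p,290,145,64,48)]))
b=cv2.cvtColor(p,cv2.COLOR_BGR2HSV); m=cv2.inRange(b,(12,50,60),(32,255,255)); m[230:]=0
cs,_=cv2.findContours(m,cv2.RETR_EXTERNAL,cv2.CHAIN_APPROX_NONE); k=max(cs,key=cv2.contourArea); r=cv2.minAreaRect(k); print(r,onz(cp,*r[0],.022))
for u in ((325,178),): print('hubtop',onz(c,*u,.095))
for u,z in (((323,167),.065),((322.5,169.5),.022)): print('post',onz(cp,*u,z))
s=cam('scene');d=cam('side')
```

```text
35 ((324.036865234375, 162.65484619140625), (79.50775146484375, 80.7325439453125), 95.78538513183594) [ 0.54181719 -0.24539779  0.0235    ]
45 ((324.1455993652344, 162.79165649414062), (79.06272888183594, 80.192138671875), 90.2209243774414) [ 0.54187715 -0.24564632  0.0235    ]
60 ((324.2060546875, 162.4312286376953), (77.44844818115234, 79.32791137695312), 102.57998657226562) [ 0.54217753 -0.24520171  0.0235    ]
((324.3310852050781, 162.2364959716797), (77.76966857910156, 77.18843078613281), 35.53767776489258) [0.48074745 0.23687643 0.022     ]
hubtop [ 0.54094191 -0.25029387  0.095     ]
post [0.47827104 0.23799238 0.065     ]
post [0.48303399 0.22599933 0.022     ]
```

View pics/crop1.png

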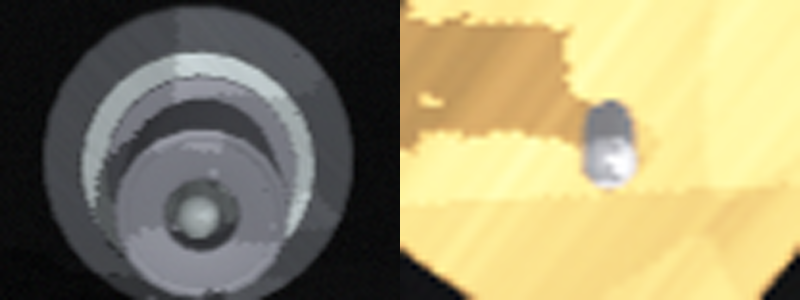

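Run:
```python
from h import *
c=cam('wrist'); o=get_obs()
def pose(p,q):
    M=np.eye(4);M[:3,:3]=Ro.from_quat(q).as_matrix();M[:3,3]=p;return M
X=np.array(c['view'])@pose(o['position'],o['orientation'])
np.save('X.npy',X)
cp=dict(c); cp['view']=X@np.linalg.inv(pose([.4818457,.23439093,.29991],down(np.arctan2(.234,.482))))
print('hub',onz(c,325.9,177.4,.095),'spin',onz(c,324.7,178.2,.098))
print('post',onz(cp,323.6,171.1,.061),onz(cp,323.3,164.5,.022))
```

```text
hub [ 0.54212949 -0.25035401  0.095     ] spin [ 0.54070087 -0.24996047  0.098     ]
post [0.48177532 0.2325104  0.061     ] [0.48087086 0.23314208 0.022     ]
```

Run:
```python
from h import *
x,y=.541,-.249; a=np.arctan2(y,x)
bot.servo_line([x,y,.16],down(a),velocity=.15)
bot.dwell(.2); cam('wrist','w2.png'); print(get_obs()['position'],get_obs()['wrist_force'])
bot.servo_line([x,y,.074],down(a),velocity=.08)
bot.dwell(.2); o=get_obs();print(o['position'],o['wrist_force'],o['time_s'])
cam('wrist','w3.png')
```

```text
[ 0.54134936 -0.24913551  0.16071298] [-0.87971099 -0.38859721  0.08161542]
[ 0.54124793 -0.24911162  0.07448125] [-0.41547753  0.3185903   0.62248547] 7.2917
```

View pics/w3.png

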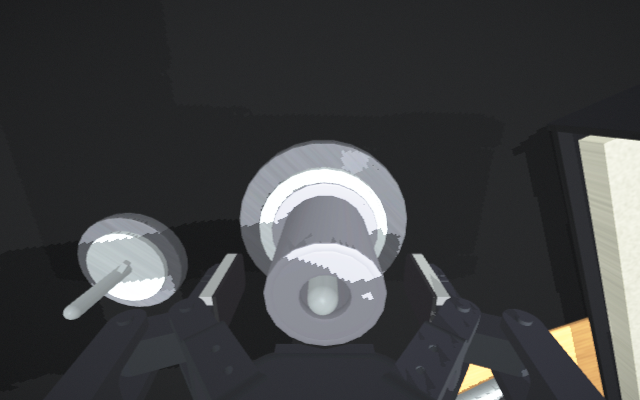

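View pics/w2.png

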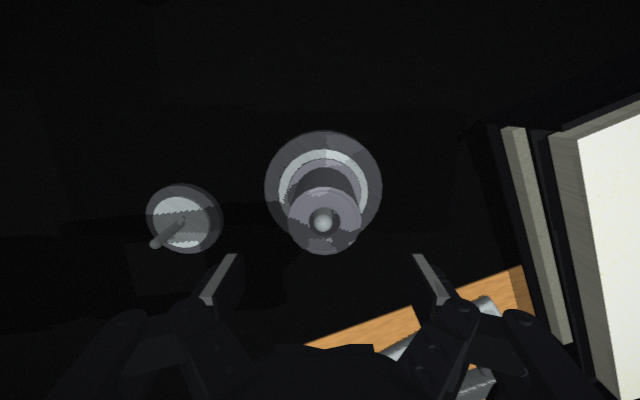

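View w3 shows the hub top between the open pads, spanning columns 264 to 386 and rows 243 to 346, with its centre at about (325,294). I'll compare that with the tool axis.

Run:
```python
from h import *
c=cam('wrist');p=get_obs()['position']
print(proj(c,[p[0],p[1],.095]),onz(c,325,294,.095),p)
# predicted image of hub-top circle center: fit projected circle bounds
q=[proj(c,[p[0]+.028*np.cos(t),p[1]+.028*np.sin(t),.095]) for t in np.linspace(0,6.28,100)];q=np.array(q);print(q.min(0),q.max(0))
q=[proj(c,[p[0]+.06*np.cos(t),p[1]+.06*np.sin(t),.025]) for t in np.linspace(0,6.28,100)];q=np.array(q);print(q.min(0),q.max(0))
```

```text
[323.93963066 296.09865282] [ 0.54203329 -0.24824233  0.095     ] [ 0.54113056 -0.24906395  0.07430046]
[261.56674201 239.98718291] [386.32634711 344.7574817 ]
[236.24394718 141.69634492] [411.80191213 302.69575367]
```

The tool axis agrees with the hub within about 1 mm, so I'll grip.

Run:
```python
from h import *
hand.move_gripper(.05,strength=45); bot.dwell(.3)
o=get_obs();print(o['gripper_width'],o['position'],o['wrist_force'],o['ft_torque'],o['time_s'])
p=o['position']
F0=o['wrist_force']; 
for dz in (.001,.002,.003,.004,.005,.0055):
    bot.servo_line([p[0],p[1],p[2]+dz],velocity=.01); bot.dwell(.1)
    o=get_obs();print(dz,o['position']-p,o['wrist_force'],o['time_s'])
cam('wrist','w4.png')
```

```text
0.054996286666597574 [ 0.54115072 -0.24905712  0.074417  ] [-1.29855777  0.95761044  4.82199591] [0.10230675 0.18372287 0.02830824] 8.0833
0.001 [-1.50624029e-04  4.56691276e-05  7.71005304e-04] [-0.45359491 -0.17908662 -1.34528245] 8.475
0.002 [ 2.03462809e-05 -2.22366511e-05  2.00685762e-03] [-0.2279038   0.51608114 -1.83220106] 8.825
0.003 [1.63613409e-05 3.19837874e-05 3.00564621e-03] [ 0.09000049 -0.14909203 -2.39396018] 9.175
0.004 [-5.64632171e-05  3.73655808e-05  3.83398515e-03] [-0.24481203 -0.0143418  -4.88968469] 9.525
0.005 [-7.63812365e-05  1.72875853e-05  4.92277473e-03] [ 1.27179887 -1.24100443 -6.34669763] 9.875
0.0055 [-4.20130241e-05 -3.73237063e-06  5.48228965e-03] [ 0.05110004 -1.1763019  -6.71103118] 10.225
```

View pics/w4.png

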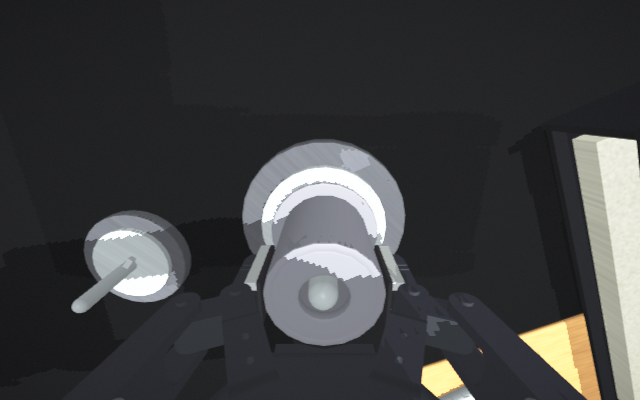

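The hub lifted about 3 mm freely and then met the spring (fz from -2.4 N to -6.7 N), and the spindle is centred in the hole. Now I'll turn it in small steps under load.

Run:
```python
from h import *
j=np.array(get_obs()['joint_pos']); y0=yaw(); j0=j.copy()
for k in range(1,32):
    j=j0.copy(); j[5]+=np.radians(3*k)
    bot.goto_joints(j); bot.dwell(.06)
    f=[];
    for _ in range(3):
        bot.dwell(.02); o=get_obs(); f.append(o['wrist_force'])
    f=np.mean(f,0); print(3*k,np.round(f,1),round(o['ft_torque'][2],2),np.round(o['time_s'],2),round(o['position'][2],4))
    if f[2]>-4 or np.hypot(f[0],f[1])>9 or f[2]<-14: break
```

```text
3 [-0.   0.1 -6.7] -0.03 10.63 0.0798
6 [-0.5 -0.3 -6.5] 0.01 10.99 0.0798
9 [-0.2 -0.6 -6.8] -0.02 11.35 0.0799
12 [-0.1 -0.  -6.5] -0.02 11.71 0.0799
15 [ 0.2 -0.4 -7.2] -0.05 12.07 0.0799
18 [ 0.3 -0.2 -6.9] -0.09 12.42 0.0799
21 [ 0.4  0.2 -6.7] -0.04 12.78 0.0799
24 [-0.1 -0.7 -7. ] -0.02 13.14 0.0799
27 [ 0.7 -1.5 -5.9] -0.03 13.5 0.0799
30 [ 0.8 -1.3 -6.4] -0.05 13.86 0.0799
33 [ 0.9 -0.2 -6.3] -0.03 14.22 0.0798
36 [-2.6 -0.8  1.5] -0.08 14.58 0.0802
```

Run:
```python
from h import *
def avg(n=6):
    f=[];t=[]
    for _ in range(n): bot.dwell(.02); o=get_obs(); f.append(o['wrist_force']);t.append(o['ft_torque'])
    return np.round(np.mean(f,0),1),np.round(np.mean(t,0),2)
print(avg())
j=np.array(get_obs()['joint_pos'])
for k in range(1,4):
    j[5]+=np.radians(1); bot.goto_joints(j); r=avg(4); print(k,r)
    if abs(r[1][2])>.15: j[5]-=np.radians(1.5); bot.goto_joints(j); print('back',avg(4)); break
print(get_obs()['time_s'],get_obs()['position'])
```

```text
(array([-2.3, -0.4,  1.1]), array([-0.08,  0.5 , -0.08]))
1 (array([-1.9, -0.5, -0.2]), array([-0.13,  0.37, -0.04]))
2 (array([-0.5, -0.2, -1.3]), array([ 0.  ,  0.2 , -0.02]))
3 (array([-0.7,  0.2, -1.1]), array([0.03, 0.09, 0.02]))
15.625 [ 0.54109191 -0.24908105  0.08016352]
```

The load has vanished and the residual torques relaxed after 3° more. I'll slide it up slowly with force monitoring.

Run:
```python
from h import *
p=np.array(get_obs()['position']); z=p[2]; ok=True
for k in range(14):
    bot.servo_line([p[0],p[1],z+.0015*(k+1)],velocity=.015); bot.dwell(.04); f=np.mean([get_obs()['wrist_force'],(bot.dwell(.02),get_obs()['wrist_force'])[1]],0)
    print(round(1.5*(k+1),1),np.round(f,1),np.round(get_obs()['ft_torque'],2))
    if f[2]<-8 or np.hypot(*f[:2])>8: ok=False;break
print(ok,get_obs()['time_s'],get_obs()['position'])
```

```text
1.5 [-0.6  0.  -0.4] [ 0.03  0.09 -0.01]
3.0 [-0.8  0.5 -1.3] [ 0.06  0.11 -0.08]
4.5 [-0.6 -0.3 -0.8] [-0.01  0.07  0.  ]
6.0 [-0.5 -0.2 -0.7] [-0.05 -0.01  0.  ]
7.5 [ 0.1  0.7 -1.5] [-0.   -0.03 -0.03]
9.0 [-0.  -0.4 -2.2] [ 0.02  0.01 -0.  ]
10.5 [-0.3  0.3 -1.4] [-0.06  0.02  0.01]
12.0 [-0.1 -0.7 -1.4] [-0.   -0.02  0.01]
13.5 [-0.4 -0.2 -1. ] [-0.02 -0.01 -0.01]
15.0 [ 0.2  0.6 -1.9] [ 0.   -0.03  0.03]
16.5 [ 0.2  0.6 -1.2] [ 0.   -0.01  0.03]
18.0 [ 0.2  0.5 -1.4] [-0.02 -0.02 -0.01]
19.5 [ 0.1 -0.2 -1.6] [-0.01 -0.01  0.06]
21.0 [ 0.1  0.7 -1. ] [ 0.01 -0.02 -0.01]
True 19.9417 [ 0.54114004 -0.24910085  0.10122878]
```

Run:
```python
from h import *
p=np.array(get_obs()['position'])
for z in (.13,.16,.20):
    bot.servo_line([p[0],p[1],z],velocity=.06); print(np.round(get_obs()['wrist_force'],1))
bot.dwell(.2); c=cam('wrist','w5.png'); p=get_obs()['position']
for z in (.044,.0205): 
  q=np.array([proj(c,[p[0]+.028*np.cos(t),p[1]+.028*np.sin(t),p[2]+.0206]) for t in np.linspace(0,6.28,100)])
print(q.min(0),q.max(0),p,yaw(),get_obs()['joint_pos'],get_obs()['time_s'])
```

```text
[-0.2 -0.7 -1.9]
[ 0.7 -0.1 -0.6]
[-0.5 -0.2 -2.1]
[260.87528505 240.34306822] [385.58625246 344.92242831] [ 0.54096165 -0.24901844  0.19959453] -1.1109571850937776 [-4.33832658e-01  3.58243870e-01  1.74350989e+00 -1.98124814e-04
  1.04074187e+00  6.77224564e-01] 22.2917
```

View pics/w5.png

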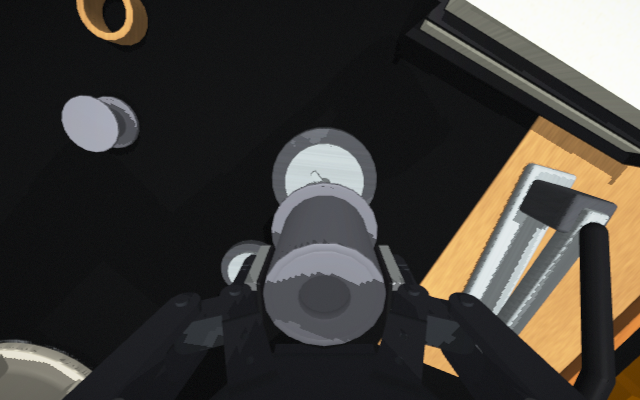

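Everything is clear. The hub is in hand at the same pixels as at the grasp, so there was no slip, and the spindle is free below at (323,175). I'll carry it to hover over the post.

Run:
```python
from h import *
x,y=.482,.2335; a=np.arctan2(y,x)
bot.reach([x,y,.20],down(a)); bot.dwell(.2); print(get_obs()['time_s'])
bot.servo_line([x,y,.135],velocity=.08); bot.dwell(.3)
o=get_obs();print(o['position'],o['wrist_force'],o['time_s'])
for n in('scene','side','wrist'): 
    c=cam(n,n+'6.png')
    p=o['position']; print(n,proj(c,[p[0],p[1],p[2]+.0206]),proj(c,[p[0],p[1],p[2]-.0494]),proj(c,[x,y,.067]),proj(c,[x,y,.022]))
i=[cv2.imread('pics/%s6.png'%n) for n in('scene','side')]
def cr(i,x,y,w,h): return cv2.resize(i[y:y+h,x:x+w],(400,500),interpolation=cv2.INTER_CUBIC)
cv2.imwrite('pics/crop6.png',np.hstack([cr(i[0],350,95,88,110),cr(i[1],275,200,88,110)]))
```

```text
24.2583
[0.48221739 0.23360008 0.13538251] [-0.61856084 -0.65523027 -0.8308323 ] 25.5167
scene [402.70113537 128.06204124] [398.77995531 146.30064512] [397.70820909 150.92735378] [395.42691523 161.54834292]
side [316.91943562 248.64024973] [317.2310386  267.19700997] [317.39504952 271.99882308] [317.57915081 283.06836901]
wrist [325.57945035 296.82180707] [325.08561984 230.7223306 ] [324.68674168 219.98861063] [324.59612632 200.66035847]
```

View pics/crop6.png

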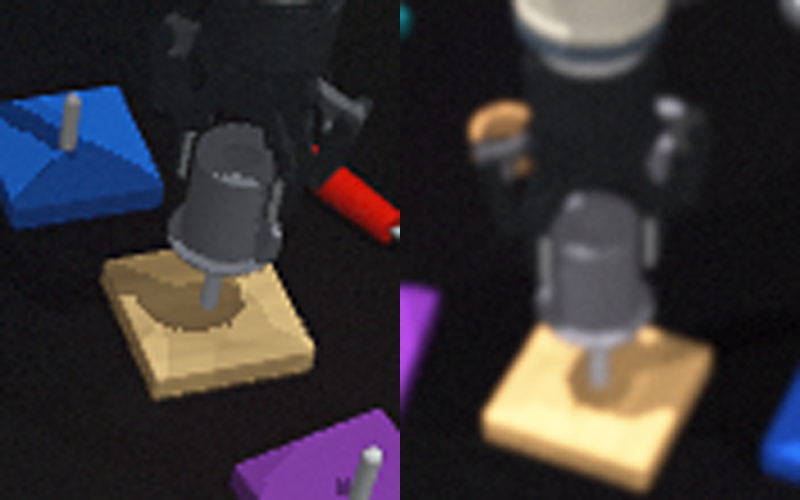

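View pics/wrist6.png

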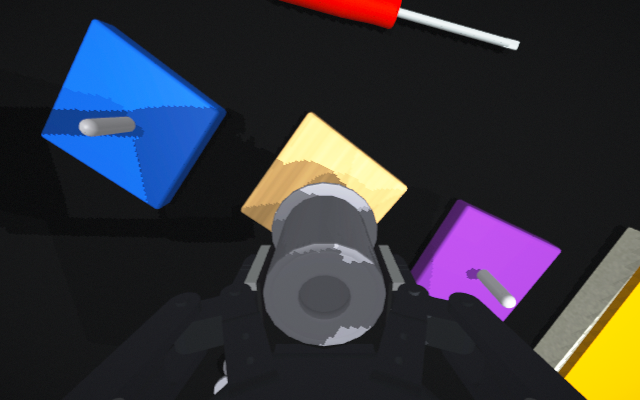

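In both views the hub and post show nearly the same pixel offset from prediction: scene about +0.5 px for both, side about +0.9 px against +1.4 px. So they are aligned within about 1 to 2 mm, and I'll lower with force monitoring.

Run:
```python
from h import *
x,y=.482,.2335
f0=np.mean([(bot.dwell(.03),get_obs()['wrist_force'])[1] for _ in range(6)],0); print(f0)
zs=list(np.arange(.130,.080,-.004))+list(np.arange(.079,.0695,-.001))
for z in zs:
    bot.servo_line([x,y,z],velocity=.03); bot.dwell(.04); o=get_obs(); f=o['wrist_force']-f0
    print(round(z,4),np.round(f,1),round(o['position'][2],4))
    if abs(f[2])>4.5 or np.hypot(*f[:2])>6: print('stop');break
print(o['time_s'])
cam('scene','scene7.png');cam('side','side7.png')
```

```text
[-0.34929986  0.32958702 -1.22908256]
0.13 [ 0.7 -0.7 -0.7] 0.1298
0.126 [ 1.1 -0.5  0.9] 0.1259
0.122 [ 0.1 -0.8  0.5] 0.1219
0.118 [-0.3  0.2  0.3] 0.1178
0.114 [ 1.3 -1.4  0.1] 0.1139
0.11 [-0.1 -0.3  0.3] 0.1099
0.106 [ 0.4 -0.7  0. ] 0.1058
0.102 [ 0.3  0.2 -0.1] 0.1019
0.098 [ 0.4  0.1 -0. ] 0.0978
0.094 [ 1.5 -0.3  0.9] 0.0939
0.09 [-0.2  0.6 -0.5] 0.0898
0.086 [ 0.7 -0.5  0.3] 0.0859
0.082 [ 0.8 -0.1 -0.6] 0.0818
0.079 [-0.3 -0.2 -0.2] 0.0788
0.078 [0.6 0.1 0.1] 0.078
0.077 [ 0.6 -1.1  0.3] 0.077
0.076 [ 0.2 -0.4  0.2] 0.076
0.075 [-0.3 -0.4 -0.6] 0.0749
0.074 [ 0.9 -0.3 -0.5] 0.074
0.073 [-0.1 -0.1 -0. ] 0.073
0.072 [ 0.7 -0.8 -0.2] 0.072
0.071 [-1.4 -1.9  6.6] 0.0714
stop
32.75
```

Contact came at TCP z 0.0714, exactly the expected seat, with no side force on the way down. I'll release and retreat.

Run:
```python
from h import *
hand.move_gripper(.066); bot.dwell(.1); hand.move_gripper(.085); bot.dwell(.2)
p=np.array(get_obs()['position'])
bot.servo_line([p[0],p[1],.24],velocity=.1)
bot.dwell(.3)
o=get_obs();print(o['position'],o['wrist_force'],o['time_s'])
w=cam('wrist','wrist8.png');s=cam('scene','scene8.png');d=cam('side','side8.png')
q=p
for c in(w,s,d): print(proj(c,[.482,.2335,.092]),proj(c,[.482,.2335,.022]))
def cr(i,x,y,w,h): return cv2.resize(i[y:y+h,x:x+w],(400,500),interpolation=cv2.INTER_CUBIC)
i=[cv2.imread('pics/%s8.png'%n) for n in('scene','side')]
cv2.imwrite('pics/crop8.png',np.hstack([cr(i[0],350,95,88,110),cr(i[1],275,200,88,110)]))
```

```text
[0.48191906 0.23343688 0.23980836] [0.57737505 0.2082083  0.53608987] 35.9
[324.80297577 189.7174352 ] [324.717171   173.83183453]
[399.03308893 144.75912855] [395.42691523 161.54834292]
[317.28926348 265.63817533] [317.57915081 283.06836901]
```

View pics/crop8.png

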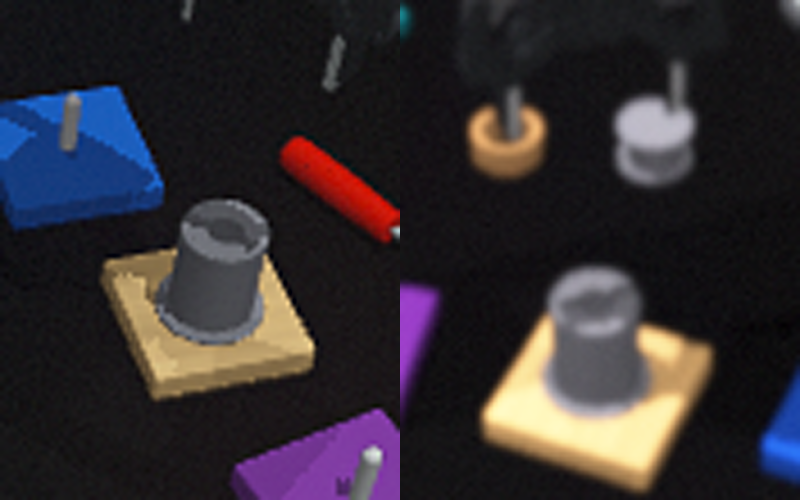

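View pics/wrist8.png

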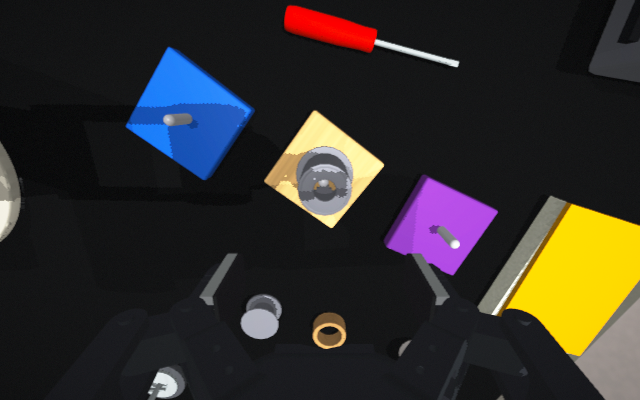

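View pics/scene8.png

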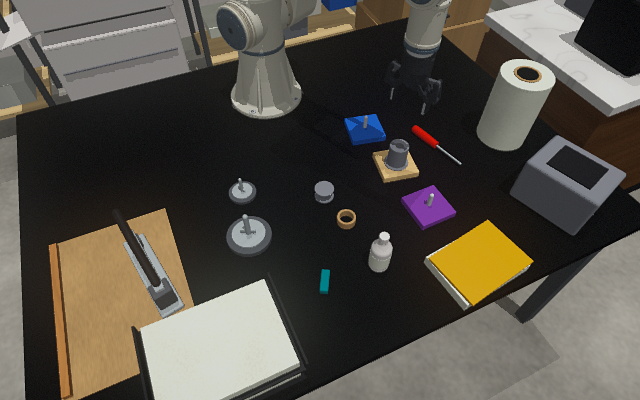

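The hub stands upright and flush on the wooden block at (398,155) in the scene view. The post is visible inside its hole in the wrist view at (324,184), and the other things sit at their starting pixels.

```bash
python3 -c "
from h import *
hand_in()"
```

```text
the job is handed in; nothing more can be done
```

The hub is on the wooden block's post, released, and the job is handed in; `hand_in()` gives no verdict, so the result rests on my own checks.

**What I did**
- I gripped the hub at 45 N and drew it up 5.5 mm, with the wrist reading about 7 N.
- I turned it under that load. The load vanished at 36°, and I turned 3° more to ease the side forces.
- I slid it up off the spindle with side forces of about 1 N and no sign of the pin catching.
- I lowered it onto the post with almost no side force. It touched down at the expected height with about 7 N, then I let go and backed away. The last clock reading before hand-in was 35.9 s, against the 64 s limit.

**Last checks**
- **Hub:** both fixed cameras show it upright and flush on the block, and the wrist camera shows the post inside its hole.
- **Other things:** they appear where they were at the start. I judged this by eye from the final pictures and did not measure it.
- **Position accuracy:** the views disagreed by about 2 to 8 mm on absolute positions. Comparing hub and post in the same pictures before lowering put them within about 1 to 2 mm of each other. I took no separate measurement of the final axis offset or tilt.

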